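Clear the soldering turntable and try it through a full turn

TASK

The soldering turntable has to run free before the torch is lit, but one of the three things standing round it (third hand, flux jar or flux bottle) is so close that the turning board would strike it: find which one, lift it away and stand it upright inside the tray, then let go. Then push the board round by hand, either way, through at least one complete turn, and let it come to rest; it must not hit any of the three things, and the bangle laid out on it must not be shifted. Leave the other two things where they are.

Things in the scene. Friction and masses are not known exactly. Their poses are not given: they have to be found in the camera images.
- stand: the soldering turntable's dark cast stand, foot 110 mm across, fixed to the bench; origin on the bench at the turning axis, z up. On it turn, as one piece, a 130 mm round plate (46 to 55 mm above the bench) and the board fixed on it. At the start the board's long direction is along the stand's y axis, its charcoal end on the -y side
- axis (a point): point on the vertical turning axis at the height of the board's top (70 mm above the bench). The board's corners sweep a circle of 112 mm radius round it: any part of a thing that is higher than 55 mm inside that circle is struck
- board (a joint): turn of the board, rad: 0 at the start, + counter-clockwise from above, many turns both ways. Pale ceramic board 100 x 200 x 15 mm (55 to 70 mm above the bench) centred on the axis, with a black charcoal block 70 x 45 x 25 mm fixed on one end (top at 95 mm). It turns easily (0.5 N of push at its end) and stops soon when let go
- board_end (a point): middle of the board's short edge at the end away from the charcoal block, on its top face, 100 mm from the axis; it goes round with the board
- work_spot (a point): the spot on top of the board where the bangle is laid out, 12 mm from the axis towards board_end; it goes round with the board
- bangle: loose silver bangle, 64 mm across and 9 mm high, 50 g, with a small 14 mm bezel cup on its outside (on its +x), lying flat on the board near its middle; origin at the centre of its underside, 70 mm above the bench
- third_hand: third hand (tweezers on a stand), loose, 95 mm high, 300 g: black round foot 60 mm across, 18 mm high, thin steel post, on top a round brass knob 22 mm in diameter (73 to 95 mm high) to take it by; tweezers held level 58 to 72 mm high, tips along its +x, 45 mm out from the post, tail along -x, 65 mm out: grip across them. Origin: centre of the underside, z up
- flux_jar: closed amber flux jar, loose, 75 mm high, 150 g: body 52 mm in diameter, round white cap 55 mm in diameter from 55 to 75 mm height. Origin: centre of the underside, z up
- flux_bottle: closed green flux bottle, loose, 100 mm high, 120 g: body 44 mm in diameter up to 62 mm, sloping shoulder, round black cap 26 mm in diameter from 73 to 100 mm height. Origin: centre of the underside, z up
- tray: shallow open aluminium tray, 200 mm (its x) by 150 mm (its y) and 25 mm high outside, walls and floor 6 mm, fixed and empty but for two thin rods at one edge; origin under its centre, on the bench
- tray_floor (a point): centre of the tray's inner floor, 6 mm above the bench; axes along the tray's sides

How it is judged:
By the outcome, as a careful person would: the job done as asked, in the order asked, and still so for the second after the job is handed in, with the robot touching nothing.
It also fails if it takes over 72 s, if anything falls off the work surface, if the arm or the gripper's body presses on something with over 40 N, if the wrist force passes 120 N, or if a joint passes its speed limit or range.

ROBOT

A 6-joint arm with a two-finger parallel gripper is mounted at the origin on the work surface. World frame = base frame: x ahead of the robot, y to its left, z up, the work surface at z = 0. Lengths are in mm, angles in rad, forces in N, time in s.
With the tool pointing down it reaches from about 250 to 725 mm from the base axis. Payload 4 kg.
Tool frame: the origin (TCP) lies between the finger pads; the fingertips stand 8 mm ahead of it and the grasp point (between the pads) lies 11 mm behind it (manip.finger_overhang is the distance from the TCP to the fingertips, in mm); z points along the fingers, y is the line along which they close (so a half turn about z gives the same grasp; the last joint's range is limited). The gripper opens to 85 mm and grips with 20 to 120 N. Pads are 22 mm wide; open, the fingers measure 114 mm over their backs; the gripper's body (76 mm by 85 mm) begins 54 mm behind the grasp point. The pads swing forward as they close: fully open they stand 13 mm farther back than shut.
Start: joints at [1.348, 0.241, 0.005, 1.335, 0, 1.571], TCP at [110.479, 487.641, 239.306] pointing down, gripper open.
Joint ranges: [-2.72, 2.72], [-1.05, 1.87], [-1.09, 1.28], [-1.99, 2.15], [-1.42, 1.44], [-3.14, 3.14]. Speed limits (rad/s): [2.79, 2.79, 3.14, 3.14, 3.14, 3.14].

INTERFACE

Orientations are given as [roll, pitch, yaw] about the fixed x, y, z axes, in that order (R = Rz(yaw) Ry(pitch) Rx(roll)).
In Python, from workcell import manip gives the robot as it stands. Calls block until the motion is done:
- manip.move_ptp(position, orientation): joint-space move of the TCP to a pose.
- manip.movel(position, rotation=None, speed=150, force_limit=None): straight line of the TCP; rotation=None keeps the orientation; speed is the mean speed in mm/s. With force_limit (N) it stops when the force on the tool has changed by that much, and returns True; else False.
- manip.movej(angles): joint-space move.
- manip.set_gripper(opening): finger opening in mm; the grip force is fixed at half the most; returns when the fingers have stopped.
- manip.hold(seconds).
- manip.ik(position, orientation): joint angles nearest the present ones, or None.
- manip.get_state(): the state.
- manip.snapshot(name): name is "scene" or "top" or "wrist"; returns the picture (480x640x3 uint8, red, green, blue); there is no depth.
- manip.calibration(name): a dict with "fx", "fy", "cx", "cy" (pixels), "cam_to_world" (4x4, takes a point from camera to world coordinates); the wrist camera has in their place "hand_eye" (4x4, takes a point from camera to tool coordinates, whose origin is the TCP and whose axes are the flange's). Camera axes: x right, y down, z forward; pixel columns grow to the right and rows downward; lengths in mm; the calibration is good to about 2 mm. A picture is of the moment at which its call begins: read the wrist's pose just before it. calibration takes no time and is no camera call.
A pose or a line that the arm cannot do raises manip.IKError and nothing moves.
- manip.sign_off(): hands the job in; it is judged then, once.
The state is a dict: "time": time; "joints": joint angles; "joint_vel": joint speeds; "tau": joint torques, N m; "tcp_pos": TCP position; "eef_rot": TCP orientation; "wrist_force": force on the tool from outside, world axes, zero at the start; "wrist_torque": the same for the moment, N m; "gripper_width": finger opening in mm; "grasp_force": force on a finger pad.
Only numpy, scipy, OpenCV 4.12 (cv2) and the standard library are available. Lean on these libraries where they do the work, as an engineer would, in place of code of your own. Each camera call takes 0.05 s, during which the arm holds its last target. There are 200 camera calls.

## Working session

There is one attempt and no reset: what is moved stays moved. The work goes in short steps, each a Python script; the robot and the scene stay as the last script left them, time stands still between calls to the robot, and variables do not carry over. Pictures are saved under pics/ and viewed, at most 10 in all, crops included, and the job is handed in when it is done.

```bash
mkdir -p pics; ls
python3 - <<'E'
from workcell import manip
import cv2
for n in("top","scene"):
    cv2.imwrite(f"pics/{n}0.png",manip.snapshot(n)[:,:,::-1])
    c=manip.calibration(n);print(n,c)
s=manip.get_state();print(s['time'],s['eef_rot'],s['wrist_force'])
E
```

```text
pics
top {'fx': 495.8729532679264, 'fy': 495.8729532679264, 'cx': 326.29865869608494, 'cy': 246.31425142847098, 'cam_to_world': array([[-2.92622228e-02, -9.91212931e-01,  1.28998637e-01,
         4.67350063e+02],
       [-9.99542726e-01,  2.80328984e-02, -1.13355512e-02,
         3.69075943e+01],
       [ 7.61973926e-03, -1.29271353e-01, -9.91579980e-01,
         9.95760325e+02],
       [ 0.00000000e+00,  0.00000000e+00,  0.00000000e+00,
         1.00000000e+00]])}
scene {'fx': 509.8585208791954, 'fy': 509.8585208791954, 'cx': 321.061516821946, 'cy': 233.13151678364756, 'cam_to_world': array([[-8.12104067e-01,  5.06872379e-01, -2.89080225e-01,
         8.24518517e+02],
       [ 5.83325976e-01,  6.92684707e-01, -4.24168247e-01,
         3.92179330e+02],
       [-1.47577173e-02, -5.13096763e-01, -8.58203893e-01,
         7.81294614e+02],
       [ 0.00000000e+00,  0.00000000e+00,  0.00000000e+00,
         1.00000000e+00]])}
0.1 [-3.13972993e+00  1.02772922e-05  2.91881188e+00] [-0.48738035 -0.03898162  0.00912171]
```

View pics/top0.png

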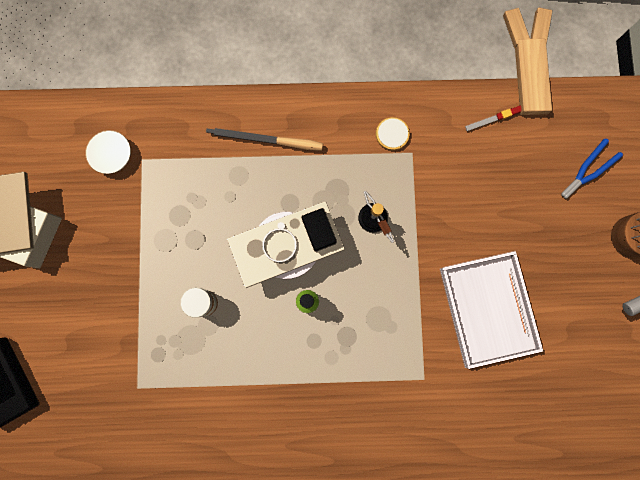

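View pics/scene0.png

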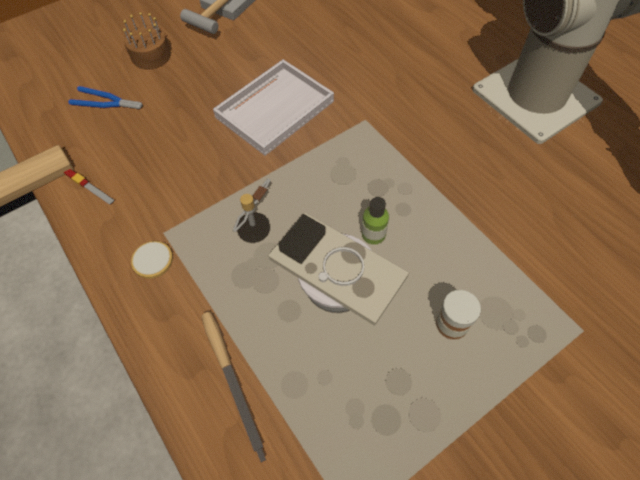

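The top view shows the board centre near (286,244), third hand at (375,215), green bottle at (307,301), jar at (196,303), and the tray at about (492,310). I'll enlarge the turntable area.

Run:
```python
import cv2
im=cv2.imread("pics/top0.png")[180:330,215:415]
cv2.imwrite("pics/c1.png",cv2.resize(im,None,fx=4,fy=4,interpolation=cv2.INTER_CUBIC))
```

```text
(no output)
```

View pics/c1.png

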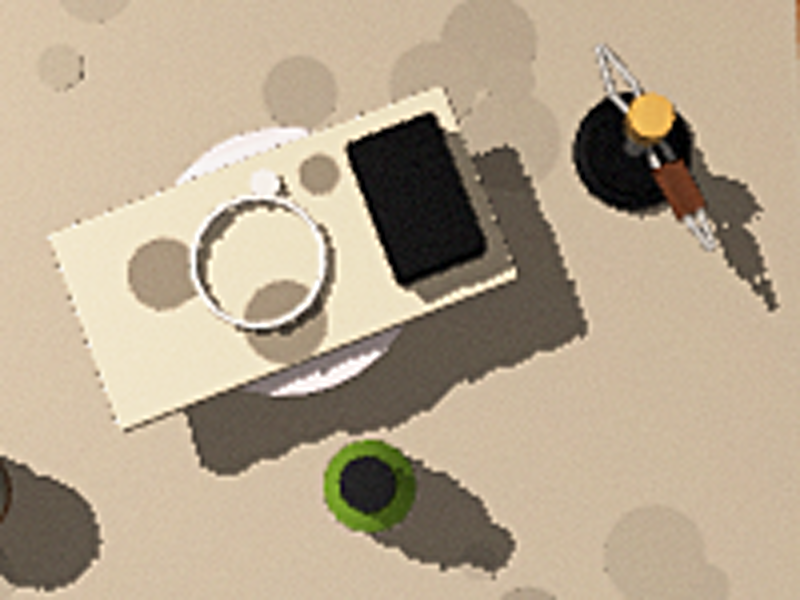

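```bash
cat > h.py <<'E'
import numpy as np
from workcell import manip
def px(n,u,v,z):
    c=manip.calibration(n);T=c['cam_to_world']
    d=T[:3,:3]@[(u-c['cx'])/c['fx'],(v-c['cy'])/c['fy'],1]
    return (T[:3,3]+d*(z-T[2,3])/d[2])[:2]
def crop(u,v,z): return px("top",u/4+215,v/4+180,z)
E
python3 - <<'E'
from h import *
np.set_printoptions(precision=1,suppress=True)
C=[crop(*p,70) for p in[(50,236),(443,87),(517,271),(124,430)]]
ax=np.mean(C,0);print("axis",ax,"corners",*C)
e=(C[0]+C[3])/2-ax;print("end dir",np.degrees(np.arctan2(e[1],e[0])),np.hypot(*e))
for n,p in dict(cap=crop(368,485,100),body=crop(369,485,60),knob=crop(651,116,95),foot=crop(632,152,14),tip=crop(600,47,65),tail=crop(714,249,65),jar=px("top",196,303,75),bangle=crop(259,263,75)).items():
    print(n,p,np.hypot(*(p-ax)))
sc=dict(cap=px("scene",377,205,100),knob=px("scene",247,201,90),tip=px("scene",238,229,65),tail=px("scene",270,183,65),jar=px("scene",461,306,75));print(sc)
print(px("scene",295,219,70)); 
t=[px("top",*p,25) for p in[(443,269),(516,252),(543,352),(468,369)]];print("tray",np.mean(t,0),*t)
print("rods",px("top",511,270,8),px("top",527,334,8))
E
```

```text
axis [594.8 101.8] corners [606.9 211.9] [673.4  24.9] [584.1  -7.4] [514.8 177.9]
end dir 110.03576193362663 99.08811040369581
cap [485.4  64.2] 115.64896101005762
body [486.2  65. ] 114.65449061332478
knob [651.5 -70.7] 181.56809840721226
foot [649.9 -70. ] 180.42160755738055
tip [692.  -51.2] 181.28342818813056
tail [ 592.6 -101.4] 203.23677340771277
jar [488.7 269.3] 198.2611721458308
bangle [590.7 113.4] 12.318523098429692
{'cap': array([491.7,  65.8]), 'knob': array([654.1, -71.5]), 'tip': array([689.2, -49.2]), 'tail': array([595.7, -97.1]), 'jar': array([492.7, 267.6])}
[603.8  -7. ]
tray [ 459.8 -293.9] [ 542.2 -202.2] [ 571.7 -348.8] [ 376.5 -385.7] [ 348.9 -238.7]
rods [ 537.6 -342.6] [ 410.6 -364.4]
```

The bottle is the one to move: its axis is about 115 mm from the turning axis and its radius is 22 mm, while the other two are more than 150 mm clear. I'll hover over it and check from near.

Run:
```python
from h import *
import cv2
q=None
for y in(20,-160):
    q=manip.ik([488,65,190],[np.pi,0,np.radians(y)]);print(y,q)
yaw=np.radians(20)
manip.move_ptp([488,65,190],[np.pi,0,yaw])
manip.set_gripper(60)
s=manip.get_state()
cv2.imwrite("pics/w1.png",manip.snapshot("wrist")[:,:,::-1])
print(s['tcp_pos'],s['eef_rot'],s['joints'],s['time'],manip.calibration("wrist"))
```

```text
20 [ 0.1324173   0.25311478 -0.109566    1.20811556  0.          2.92494411]
-160 [ 0.1324173   0.25311478 -0.109566    1.20811556  0.         -0.21664855]
[487.98292876  65.34876217 190.02284115] [ 3.14158859e+00 -6.27781656e-05  3.49834442e-01] [ 1.33118338e-01  2.53107922e-01 -1.09513210e-01  1.20811301e+00
  9.53092362e-06  2.92487655e+00] 2.525 {'fx': 373.06352450317866, 'fy': 373.06352450317866, 'cx': 323.76257203606104, 'cy': 232.87467198798436, 'hand_eye': array([[ 4.49168491e-04, -9.51596592e-01, -3.07349516e-01,
         7.99798132e+01],
       [ 9.99999653e-01,  2.11720691e-04,  8.05908696e-04,
         1.68352130e-01],
       [-7.01827716e-04, -3.07349771e-01,  9.51596356e-01,
        -1.34181333e+02],
       [ 0.00000000e+00,  0.00000000e+00,  0.00000000e+00,
         1.00000000e+00]])}
```

View pics/w1.png

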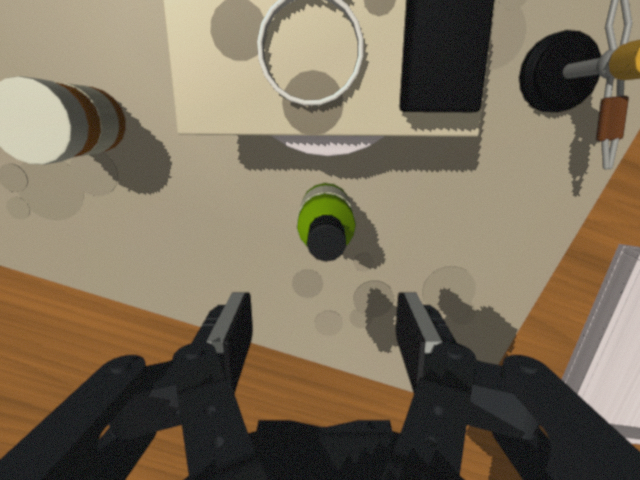

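The wrist view shows the cap's top centre near (326,240), clear of the board edge at row 133, with nothing in the way of the fingers.

```bash
cat >> h.py <<'E'
from scipy.spatial.transform import Rotation as R
def wpx(s,u,v,z):
    c=manip.calibration("wrist");H=c['hand_eye'];Rt=R.from_euler('xyz',s['eef_rot']).as_matrix()
    o=Rt@H[:3,3]+s['tcp_pos'];d=Rt@H[:3,:3]@[(u-c['cx'])/c['fx'],(v-c['cy'])/c['fy'],1]
    return (o+d*(z-o[2])/d[2])[:2]
E
python3 - <<'E'
from h import *
import cv2
s=manip.get_state()
p=wpx(s,326,240,100);print(p)
assert np.hypot(*(p-[488,65]))<8
P=(p+[488,65])/2
print(P)
manip.movel([*P,130]);print(manip.movel([*P,81],speed=80,force_limit=8))
manip.set_gripper(10)
s=manip.get_state();print(s['gripper_width'],s['grasp_force'],s['wrist_force'],s['time'])
manip.movel([*P,185])
s=manip.get_state();print(s['gripper_width'],s['grasp_force'],s['wrist_force'],s['time'])
cv2.imwrite("pics/w2.png",manip.snapshot("wrist")[:,:,::-1])
E
```

```text
[491.21085203  64.53322426]
[489.60542601  64.76661213]
False
24.32785953722777 58.98327112197876 [ 0.15053199 -0.71208761  3.47444566] 4.3
23.96102088767361 58.82473289966583 [ 0.22414226  0.07289959 -1.11939299] 5.1417
```

View pics/w2.png

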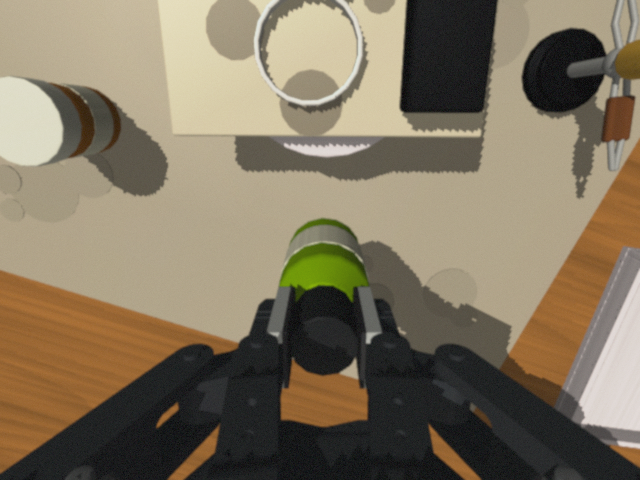

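The bottle is gripped by its cap and hangs upright below the fingers at (325,330). I'll place it in the tray.

Run:
```python
from h import *
import cv2
y=np.radians(10.7);P=[458,-282]
manip.move_ptp([*P,150],[np.pi,0,y])
manip.movel([*P,105],speed=100)
print(manip.movel([*P,84],speed=30,force_limit=3),manip.get_state()['tcp_pos'])
manip.set_gripper(60)
manip.movel([*P,190])
manip.hold(.3)
s=manip.get_state();print(s['time'],s['wrist_force'])
a=manip.snapshot("wrist");b=manip.snapshot("top")
b=cv2.resize(b[150:380,180:560],(800,484))[:,:,::-1]
cv2.imwrite("pics/p3.png",cv2.vconcat([b[:, :],]))
```

```text
True [ 457.82865753 -282.06976361   87.75208406]
9.25 [-0.13618179 -0.2397579   0.62018191]
```

View pics/p3.png

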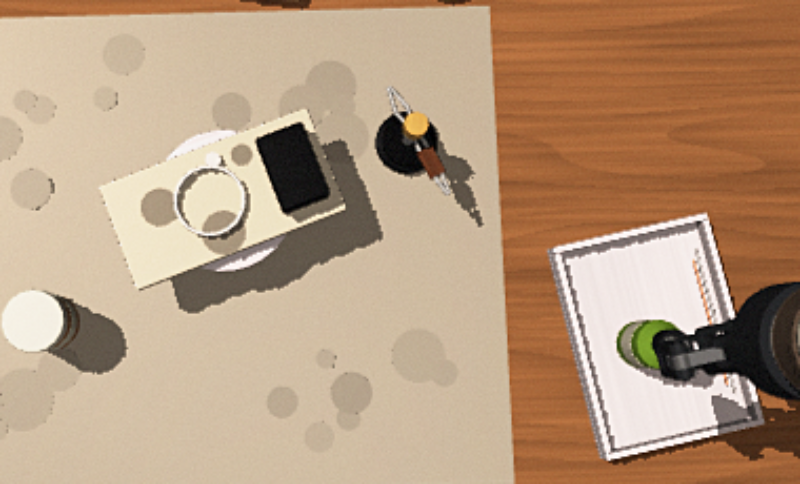

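The bottle was lowered until it touched the tray floor and was released. I'll move the arm over to the turntable, check the bottle is upright, and dry-check the push circle with IK.

```bash
cat >> h.py <<'E'
A=np.array([597.,102.]);RO=[np.pi,0,1.75]
def pt(a,z,r=95): a=np.radians(a);return [A[0]+r*np.cos(a),A[1]+r*np.sin(a),z]
E
python3 - <<'E'
from h import *
import cv2
manip.set_gripper(0)
manip.move_ptp(pt(162,190),RO)
bad=[a for a in range(162,-240,-12) for z in(60,150) if manip.ik(pt(a,z),RO) is None];print("bad",bad)
s=manip.get_state();print(s['time'],s['gripper_width'],s['joints'])
b=manip.snapshot("top")[220:400,400:600,::-1];c=manip.snapshot("scene")[40:220,170:370,::-1]
cv2.imwrite("pics/p4.png",cv2.resize(cv2.hconcat([b,c]),(800,360),interpolation=cv2.INTER_CUBIC))
E
```

```text
bad []
11.4833 -0.20457941914170175 [ 2.52116736e-01  3.12819065e-01 -2.76473914e-02  1.23028027e+00
 -4.58935963e-04  1.64551692e+00]
```

View pics/p4.png

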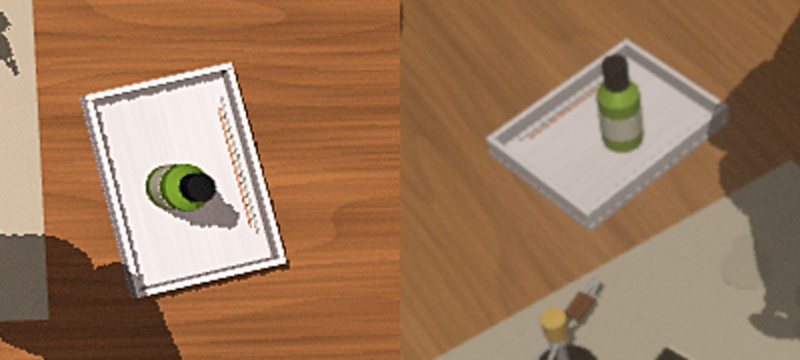

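The bottle stands upright in the tray, at about (180,187) in the left half, clear of the rods and walls. Next I'll push the board, starting with a short check push.

Run:
```python
from h import *
import cv2
manip.movel(pt(162,90));print(manip.movel(pt(162,60),speed=60,force_limit=5))
f0=manip.get_state()['wrist_force']
for a in range(156,100,-8):
    hit=manip.movel(pt(a,60),speed=50,force_limit=8)
    s=manip.get_state();print(a,hit,np.round(s['wrist_force']-f0,2))
    if hit: break
print(s['time'])
b=manip.snapshot("top")[150:350,180:430,::-1]
cv2.imwrite("pics/p5.png",cv2.resize(b,(750,600),interpolation=cv2.INTER_CUBIC))
```

```text
False
156 False [ 0.7  -0.85 -0.53]
148 False [-0.48 -0.75 -0.5 ]
140 False [-0.15 -0.61 -0.37]
132 False [-0.81 -0.76 -1.3 ]
124 False [ 0.41 -1.45 -0.15]
116 False [ 0.23 -0.73 -1.11]
108 False [ 0.77 -0.51 -1.2 ]
15.9
```

View pics/p5.png

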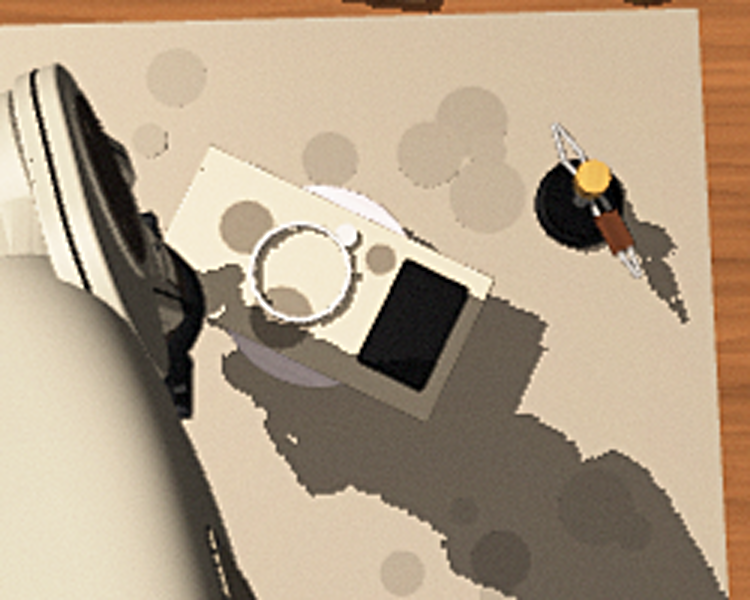

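The board has turned about 45° clockwise with the bangle riding on it and the things clear. I'll complete the turn.

Run:
```python
from h import *
import cv2
m=0
for a in range(100,-237,-8):
    hit=manip.movel(pt(a,60),speed=55,force_limit=8)
    m=max(m,np.linalg.norm(manip.get_state()['wrist_force']))
    if hit: print("HIT",a);break
print(a,m,manip.get_state()['time'])
if not hit:
    manip.movel(pt(a+12,60,97),speed=50)
    manip.movel(pt(a+12,190,97))
    manip.move_ptp([330,300,250],RO)
    manip.hold(.3)
b=manip.snapshot("top");cv2.imwrite("pics/top6.png",b[:,:,::-1])
cv2.imwrite("pics/p6.png",cv2.resize(b[150:390,160:560,::-1],(800,480),interpolation=cv2.INTER_CUBIC));print(manip.get_state()['time'])
```

```text
-236 1.5945348087397666 32.7917
35.675
```

View pics/p6.png

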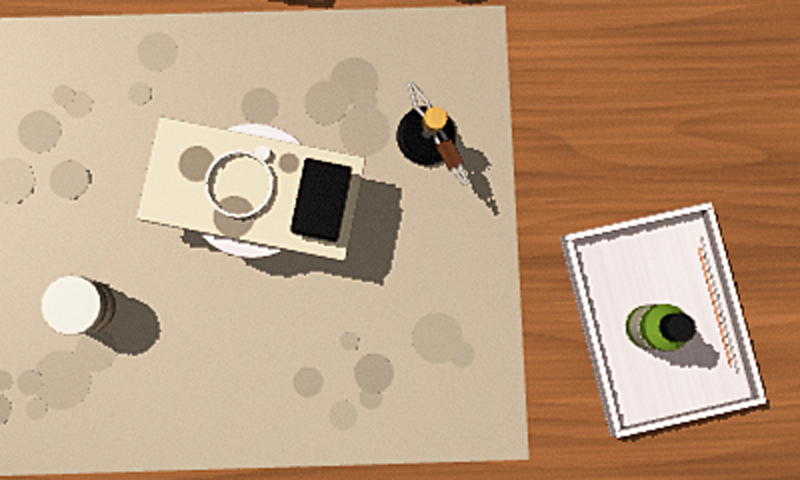

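The board now lies about 33° clockwise past its start, so it has made over one full turn. The bangle sits in the same place on it, the third hand and jar have not moved, and the bottle is upright in the tray.

```bash
python3 -c "
from workcell import manip
print(manip.sign_off())"
```

```text
the job is handed in; nothing more can be done
None
```

The flux bottle was the one in the way: it now stands upright in the tray, and the board was pushed about 1.1 turns clockwise without hitting anything or visibly shifting the bangle; the job is handed in at about 36 s.

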